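# Clamp the giraffe display down with a ratchet lever

## Task

Clamp the giraffe's base plate firmly, but not crushingly, under the foot of the display clamp by turning the orange clamping lever clockwise. Each time the lever runs out of swing, lift it off its serrations, swing it back, let it drop in and turn again, until you feel the plate is gripped; leave the lever seated down and let go, without shifting the giraffe or disturbing the other toys and gifts.

Things in the scene. Friction and masses are not known exactly. Their poses are not given: they have to be found in the camera images.
- clamp: Display clamp of grey steel, fixed to the table: a bridge (150 mm along its y, 70 mm along x, top 78 mm above the table) on two columns; on top two steel stop pins (8 mm thick, up to 122 mm above the table) and the orange lever. Origin on the table under the vertical screw axis; z up; +x runs out over the bed towards the giraffe, so the lever points roughly along -x.
- clamp_axis (a point): Point on the vertical screw axis, 122 mm above the table, level with the middle of the lever's paddle when the lever is down. Fixed; axes as the clamp's. The screw is stiff: turning it by the paddle takes a sideways push of some 7 to 9.5 N while the foot is free (always so for the first 0.9 rad of turn); it stays where it is let go.
- lever_grip (a point): Middle of the paddle at the end of the orange lever, 80 mm from the screw axis: a flat-sided block 36 mm long (radially), 14 mm wide, 26 mm high, taken from above with a finger on either flat side; the bridge is 31 mm below the paddle's underside. The point's +x points from the paddle to the screw axis.
- lever_turn (a joint): Swing of the lever (rad). 0: along the clamp's -x; grows clockwise seen from above, the tightening way; paddle centre in the clamp frame (-80 cos q, +80 sin q) mm. Stop pins end the swing at -0.80 and +0.80, where the push rises steeply. Starts between -0.3 and +0.4.
- lever_lift (a joint): Lever raised off its serrations (m), 0 seated, 0.012 at most. Spring and weight hold it down with 5 N (8 N fully up). Down, 16 serrations (0.39 rad apart, 0.07 rad play) lock it to the screw both ways; from 0.005 up it swings free and the screw stays. Let down tip on tip it rests near 0.0035 until moved a little sideways, then drops in; it may start so.
- foot_spot (a point): Point on the screw axis at the top of the giraffe's plate (27 mm above the table) where the rubber-faced foot presses. The screw lowers the foot 10 mm per rad; the foot starts 9 to 15 mm above the plate (gap not measured), so 0.9 to 1.5 rad bring it down. It is sprung: from then on its force grows 120 N per rad, and with it the push needed at the paddle.
- bed: Flat dark steel bed of the clamp, 250 x 148 x 12 mm, fixed; origin as the clamp's, top 12 mm above the table. The giraffe's plate stands on it and is pressed against it. Firmly clamped is a foot force of about 40 N: the push needed at the paddle is then about 1.5 times the free push. Under 20 N (1.25 times) it is loose, over 65 N (1.85 times) the plate cracks.
- giraffe: Yellow toy giraffe with brown patches, 215 mm high, on a plywood base plate 200 x 100 x 15 mm; about 0.45 kg, loose. Origin: underside centre of the plate. The near end of the plate lies on the bed under the clamp's bridge.
- duck: Bystander: yellow toy duck, 64 mm wide, 67 mm high, loose beside the clamp. Origin underside centre.
- snow_globe: Bystander: snow globe on a red foot, 68 mm wide, 74 mm high, loose beside the clamp. Origin underside centre.
- toy_car: Bystander: blue toy car, 90 x 62 x 50 mm, loose. Origin underside centre.
- mug: Bystander: blue mug, 80 mm wide, 92 mm high, loose. Origin underside centre.
- gift_box: Bystander: red gift box with white ribbon, 89 x 89 x 71 mm, loose. Origin underside centre.
- tin: Bystander: yellow jar with a green lid, 72 mm wide, 100 mm high, loose. Origin underside centre.

How it is judged:
On the way:
1. the lever is lifted off its serrations (value of joint lever_lift above 0.005 m), for 0.1 s.
At the end, for the whole second after the job is handed in: The giraffe's plate is pressed on the bed with more than 24.5 N (its own weight of about 4.5 N included), the lever is seated down on its serrations (raised less than 2 mm), still and let go, the giraffe has moved less than 10 mm and every bystander less than 20 mm (contact force between bed and giraffe above 24.5 N and value of joint lever_lift below 0.002 m and velocity of joint lever_turn between -0.05 and 0.05 rad/s and distance of giraffe from where it was at the start of the episode below 0.01 m and linear speed of giraffe below 0.01 m/s and distance of each of duck, snow_globe, toy_car, mug, gift_box, tin from where it was at the start of the episode below 0.02 m); the robot touches nothing.
It fails at once if the giraffe's plate is crushed: pressed on the bed with more than 70 N (contact force between bed and giraffe above 70 N).
It fails at once if the giraffe is tilted or pushed out of place (angle between giraffe's own z axis and vertical above 0.15 rad or distance of giraffe from where it was at the start of the episode above 0.015 m).
It fails at once if a bystander is pushed more than 25 mm (distance of any of duck, snow_globe, toy_car, mug, gift_box, tin from where it was at the start of the episode above 0.025 m).
It also fails if it takes over 64 s, if anything falls off the work surface, if the arm or the gripper's body presses on something with over 40 N, if the wrist force passes 120 N, or if a joint passes its speed limit or range.

## Robot

A 6-joint arm with a two-finger parallel gripper is mounted at the origin on the work surface. World frame = base frame: x ahead of the robot, y to its left, z up, the work surface at z = 0. Lengths are in m, angles in rad, forces in N, time in s.
With the tool pointing down it reaches from about 0.3 to 1 m from the base axis. Payload 5.1 kg.
Tool frame: the origin (TCP) lies at the very end of the fingers, on their centre line; the grasp point (between the pads) lies 19 mm behind it; z points along the fingers, y is the line along which they close (so a half turn about z gives the same grasp; the last joint's range is limited). The gripper opens to 95 mm and grips with 3 to 60 N. Pads are 20 mm wide; open, the fingers measure 119 mm over their backs; the gripper's body (75 mm by 180 mm) begins 59 mm behind the grasp point.
Start: joints at [1.12, 0.124, 1.65, -0, 1.367, -0.083], TCP at [0.234, 0.607, 0.215] pointing down, gripper open.
Joint ranges: [-2.61, 2.61], [-1.02, 2.33], [0.03, 2.71], [-1.35, 4.49], [0.32, 2.68], [-2.91, 2.91]. Speed limits (rad/s): [2.57, 2.57, 3.14, 3.14, 3.14, 3.14].

## Interface

Orientations are given as a unit quaternion [w, x, y, z].
In Python, from bench import r gives the robot as it stands.
- The arm moves only by the tool move_arm, never from a script. Its argument "moves" is one flat list of numbers, 5 for each row, row after row: the opening in per cent of the stroke, from 0 (shut) to 100 (fully open), then the shift along the tool's x, y, z in m, then the turn about the tool's z in rad. A call has 1 to 5 rows; each row is the pose to reach, as a shift and turn from the pose commanded when the call began, along the tool's axes at that moment; what a row does not reach only later rows make up. A row lasts 1/12 s, in which the tool goes at most 41.7 mm and 7.16 degrees, less where a joint would pass 70% of its speed; a pose out of reach is approached as far as the arm can. A call with a gripper value outside its range is refused whole. The fingers move at their own pace and stop on an object; the grip force is fixed at half the most. Time passes only in rows, so rows that repeat a pose let the fingers close. It gives the time, the measured TCP pose, the force, the opening and the grip force at its end, in the units of the state.
- r.state(): the state, without advancing time (a new reading comes with each control period).
- r.capture(name): name is "scene" or "top" or "wrist"; returns the picture (480x640x3 uint8, red, green, blue); there is no depth.
- r.calibration(name): a dict with "fx", "fy", "cx", "cy" (pixels), "k1" (the pictures are not rectified: a ray, as slopes to the right and down, at radius r is drawn at 1 + k1 r^2 times it, then the intrinsics apply), "rvec" (rotation vector, rad) and "tvec" (3), from world to camera coordinates, as OpenCV has them. Camera axes: x right, y down, z forward; pixel columns grow to the right and rows downward; lengths in m; the calibration is good to about 2 mm. A picture is of the moment at which its call begins: read the wrist's pose just before it. calibration takes no time and is no camera call; for the wrist camera it gives the pose at the moment of the call.
- r.job_done(): hands the job in; it is judged then, once.
Trained networks look in the newest picture that a camera, given by its name, has taken for a name from the list of things; names that differ only in an ending like _2 or _b are one class to them, and where a whole thing is asked for, a point or a joint stands for the part that bears it (a point fixed in the world has none). Each returns a list of dicts, best first, with "p" (0 to 1); they miss things now and then, are a little off and sometimes report something else, mostly with a low value. They report only what shows in the picture. A call takes as long as a camera call.
- r.recognise(camera, name): "position" ([column, row] as shares, 0 to 1, of the picture: columns of its width, rows of its height, amid what is visible of it).
- r.mark_of(camera, name): "position" ([column, row] as shares, 0 to 1, of the picture: columns of its width, rows of its height: a listed point, or the origin of a listed thing).
The state is a dict: "clock": time; "joint_pos": joint angles; "dq": joint speeds; "tau": joint torques, N m; "eef_pos": TCP position; "tcp_rot": TCP orientation; "force": force on the tool from outside, world axes, zero at the start; "ft_torque": the same for the moment, N m; "width": opening from 0.0 (shut) to 1.0 (fully open); "grasp_force": force on a finger pad.
Only numpy, scipy, OpenCV 4.12 (cv2) and the standard library are available. Lean on these libraries where they do the work, as an engineer would, in place of code of your own. Each camera call takes 0.05 s, during which the arm holds its last target. There are 200 camera calls.

## Working session

There is one attempt and no reset: what is moved stays moved. The work goes in short steps, Python scripts to look and compute and a tool call to move; the robot and the scene stay as the last step left them, time stands still between calls to the robot, and variables do not carry over. Pictures are saved under pics/ and viewed, at most 10 in all, crops included, and the job is handed in when it is done.

Besides the shell and the picture viewer there is one more tool, called after "Emit:" by a JSON object that holds its "api" and its "payload". move_arm: Moves the arm, as the interface text tells. Its arguments: {"type":"object","properties":{"moves":{"type":"array","items":{"type":"number"}}},"required":["moves"]}

```bash
mkdir -p pics; cat > h.py <<'E'
import numpy as np, cv2
from bench import r
from scipy.spatial.transform import Rotation as R
def ray(cam,pos,cal=None):
    c=cal or r.calibration(cam); u=(pos[0]*640-c["cx"])/c["fx"]; v=(pos[1]*480-c["cy"])/c["fy"]
    rd=np.hypot(u,v); s=rd
    for _ in range(20): s=rd/(1+c["k1"]*s*s)
    k=s/rd if rd else 1
    M=cv2.Rodrigues(np.array(c["rvec"],float))[0]; t=np.array(c["tvec"],float).ravel()
    return -M.T@t, M.T@np.array([u*k,v*k,1])
def at(cam,pos,z):
    o,d=ray(cam,pos); return o+d*(z-o[2])/d[2]
def snap(cam,name=None):
    im=np.array(r.capture(cam))
    if name: cv2.imwrite(f"pics/{name}.png",im[:,:,::-1])
    return im
E
python3 - <<'E'
from h import *
print(r.state())
for c in("scene","top"):
    snap(c,c+"0")
    for n,z in(("clamp",0),("clamp_axis",.122),("lever_grip",.122),("foot_spot",.027),("giraffe",.012)):
        print(c,n,[(round(d["p"],2),np.round(d["position"],3),at(c,d["position"],z).round(4)) for d in r.mark_of(c,n)[:2]])
a=cv2.imread("pics/scene0.png");b=cv2.imread("pics/top0.png")
cv2.imwrite("pics/both.png",cv2.resize(np.vstack([a,b]),(450,600)) if 0 else cv2.resize(np.hstack([a,b]),(800,300)))
E
```

```text
{'clock': 0.0, 'joint_pos': array([ 1.12039966e+00,  1.24506141e-01,  1.65164967e+00, -3.68962282e-05,
        1.36749724e+00, -8.26132004e-02]), 'dq': array([-0.00111925,  0.0008171 ,  0.00135007,  0.0011962 , -0.00013441,
        0.00091716]), 'tau': array([ 3.99902565e-04, -4.17621839e+01, -3.59927917e+01,  7.75291608e-02,
        4.94349562e-02, -1.83258758e-04]), 'eef_pos': array([0.23347403, 0.6059417 , 0.21340076]), 'tcp_rot': array([-2.53888481e-04,  1.82853286e-01,  9.83139672e-01, -9.98589368e-04]), 'force': array([0.92188886, 0.48095815, 0.29973607]), 'ft_torque': array([-0.00448732,  0.0409382 ,  0.04277587]), 'grasp_force': 0.0, 'width': 0.9976696934607471}
scene clamp [(0.6, array([0.509, 0.535]), array([0.5416, 0.0222, 0.    ]))]
scene clamp_axis [(0.87, array([0.514, 0.479]), array([0.5516, 0.0184, 0.122 ])), (0.17, array([0.593, 0.456]), array([0.6289, 0.1153, 0.122 ]))]
scene lever_grip [(0.56, array([0.463, 0.453]), array([0.467 , 0.0029, 0.122 ]))]
scene foot_spot [(0.84, array([0.505, 0.528]), array([0.5416, 0.0114, 0.027 ]))]
scene giraffe [(0.67, array([0.548, 0.547]), array([0.6062, 0.0377, 0.012 ])), (0.58, array([0.514, 0.477]), array([0.5027, 0.0923, 0.012 ]))]
top clamp [(0.56, array([0.471, 0.5  ]), array([0.554 , 0.0194, 0.    ]))]
top clamp_axis [(0.84, array([0.469, 0.498]), array([0.5482, 0.0196, 0.122 ])), (0.56, array([0.232, 0.451]), array([0.5956, 0.4074, 0.122 ]))]
top lever_grip [(0.56, array([0.483, 0.572]), array([ 0.4597, -0.0055,  0.122 ]))]
top foot_spot [(0.91, array([0.471, 0.511]), array([0.5382, 0.0187, 0.027 ]))]
top giraffe [(0.81, array([0.466, 0.456]), array([0.6113, 0.0295, 0.012 ]))]
```

View pics/top0.png

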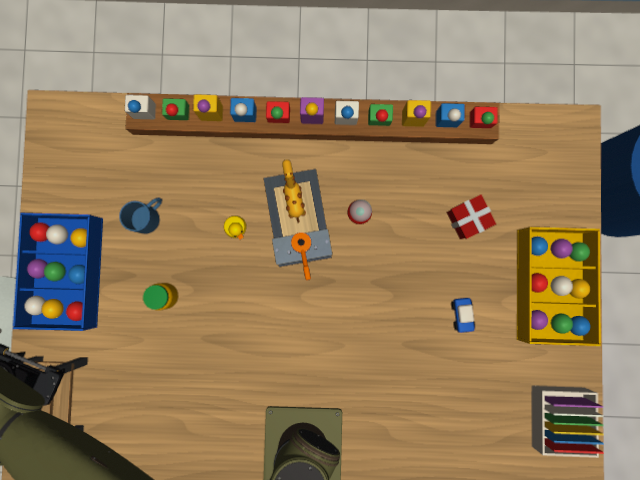

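View pics/scene0.png

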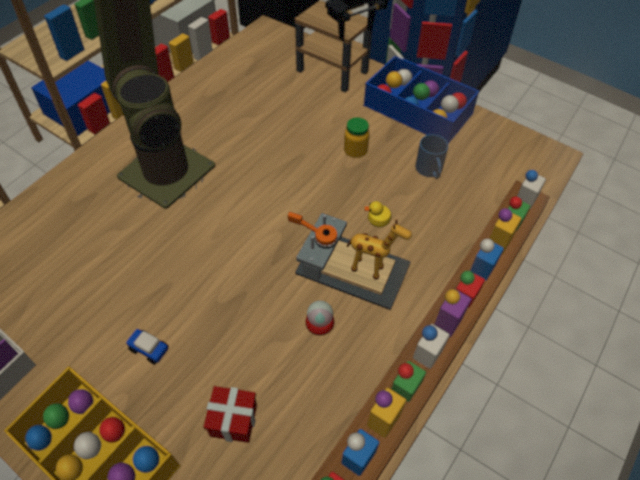

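The lever points toward the robot, with its hub at about (301,242) and its paddle end at (307,275). The clamp is yawed about +0.13 rad, so the axis is near (0.549, 0.019) and q is roughly 0. The duck (235,226) and the globe (360,211) flank the clamp. I'm moving over there now.

Emit:
{"api": "move_arm", "payload": {"moves": [60, -0.025, -0.03, 0, 0, 60, -0.05, -0.06, 0, 0, 60, -0.075, -0.09, 0, 0, 60, -0.1, -0.12, 0, 0, 60, -0.125, -0.15, 0, 0]}}

```text
clock: 1.02
eef_pos: [0.2966, 0.42, 0.2147]
tcp_rot: [0.0, 0.182, 0.983, 0.0]
force: [1.5, 1.0, 0.6]
width: 0.704
grasp_force: 0.0
```

Emit:
{"api": "move_arm", "payload": {"moves": [60, -0.025, -0.03, 0, 0, 60, -0.05, -0.06, 0, 0, 60, -0.075, -0.09, 0, 0, 60, -0.1, -0.12, 0, 0, 60, -0.125, -0.15, 0, 0]}}

```text
clock: 1.43
eef_pos: [0.3593, 0.235, 0.215]
tcp_rot: [0.001, 0.183, 0.983, 0.0]
force: [1.3, -0.5, 0.1]
width: 0.604
grasp_force: 0.0
```

Emit:
{"api": "move_arm", "payload": {"moves": [60, -0.025, -0.03, 0, 0, 60, -0.05, -0.06, 0, 0, 60, -0.075, -0.09, 0, 0, 60, -0.1, -0.12, 0, 0, 60, -0.125, -0.15, 0, 0]}}

```text
clock: 1.85
eef_pos: [0.4221, 0.0499, 0.2152]
tcp_rot: [0.001, 0.183, 0.983, 0.0]
force: [0.4, 0.6, 0.6]
width: 0.598
grasp_force: 0.0
```

Emit:
{"api": "move_arm", "payload": {"moves": [60, 0, 0, -0.01, -0.11, 60, 0, 0, -0.02, -0.22, 60, 0, 0, -0.03, -0.33, 60, 0, 0, -0.04, -0.44, 60, 0, 0, -0.04, -0.55]}}

```text
clock: 2.27
eef_pos: [0.4229, 0.0515, 0.2573]
tcp_rot: [0.002, -0.093, 0.996, -0.0]
force: [0.4, -0.7, -0.4]
width: 0.598
grasp_force: 0.0
```

```bash
cat >> h.py <<'E'
def st():
    s=r.state(); w,x,y,z=s["tcp_rot"]; M=R.from_quat([x,y,z,w]).as_matrix()
    print("t",round(s["clock"],2),"tcp",s["eef_pos"].round(4),"yaw x",round(np.arctan2(M[1,0],M[0,0]),3),"F",s["force"].round(1),"j6",s["joint_pos"][5].round(2),"w",round(s["width"],3))
    return s,M
E
python3 - <<'E'
from h import *
st()
c=r.calibration("wrist");M=cv2.Rodrigues(np.array(c["rvec"],float))[0];print("cam",(-M.T@np.array(c["tvec"]).ravel()).round(3),"fwd",M[2].round(2))
snap("wrist","w0")
for n,z in(("clamp_axis",.122),("lever_grip",.122),("foot_spot",.027)):
    print(n,[(round(d["p"],2),np.round(d["position"],3),at("wrist",d["position"],z).round(4)) for d in r.mark_of("wrist",n)[:2]])
E
```

```text
t 2.27 tcp [0.4229 0.0515 0.2573] yaw x -2.955 F [ 0.4 -0.7 -0.4] j6 -1.76 w 0.598
cam [0.358 0.039 0.427] fwd [ 0.23  0.04 -0.97]
clamp_axis [(0.74, array([0.41 , 0.734]), array([0.5394, 0.0168, 0.122 ]))]
lever_grip [(0.68, array([0.402, 0.55 ]), array([0.4609, 0.0013, 0.122 ]))]
foot_spot []
```

View pics/w0.png

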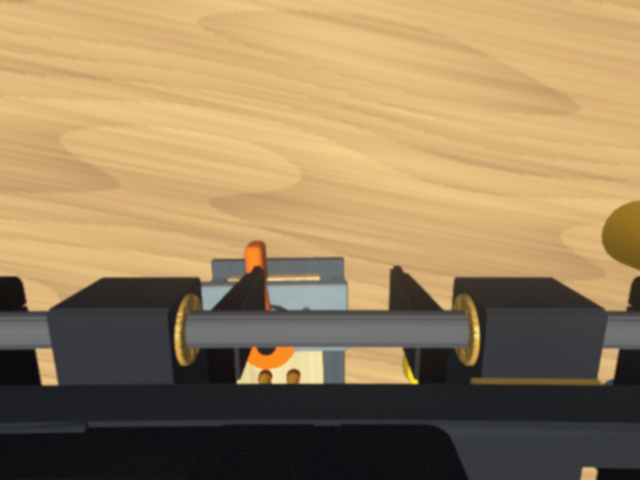

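The wrist view shows the paddle at about (257,260), between the fingers but left of centre, and the camera is on the robot side. Estimated paddle position is (0.465, 0.000) with radial yaw about 0.2.

Emit:
{"api": "move_arm", "payload": {"moves": [50, -0.016, -0.03, 0, -0.03, 50, -0.032, -0.058, 0, -0.03, 50, -0.032, -0.058, 0.03, -0.03, 50, -0.032, -0.058, 0.07, -0.03, 50, -0.032, -0.058, 0.07, -0.03]}}

```text
clock: 2.88
eef_pos: [0.4584, 0.0008, 0.1756]
tcp_rot: [-0.008, -0.104, 0.994, 0.002]
force: [-1.0, 0.9, -2.0]
width: 0.499
grasp_force: 0.0
```

```bash
python3 - <<'E'
from h import *
st()
for c in("wrist","top"):
    im=snap(c,c+"1")
    for n,z in(("clamp_axis",.122),("lever_grip",.122),):
        print(c,n,[(round(d["p"],2),np.round(d["position"],3),at(c,d["position"],z).round(4)) for d in r.mark_of(c,n)[:2]])
E
```

```text
t 2.88 tcp [0.4584 0.0008 0.1756] yaw x -2.932 F [-1.   0.9 -2. ] j6 -1.9 w 0.499
wrist clamp_axis [(0.86, array([0.508, 0.812]), array([0.5545, 0.0191, 0.122 ]))]
wrist lever_grip [(0.65, array([0.502, 0.554]), array([ 0.4736, -0.0014,  0.122 ]))]
top clamp_axis [(0.76, array([0.464, 0.49 ]), array([0.5584, 0.028 , 0.122 ]))]
top lever_grip []
```

View pics/wrist1.png

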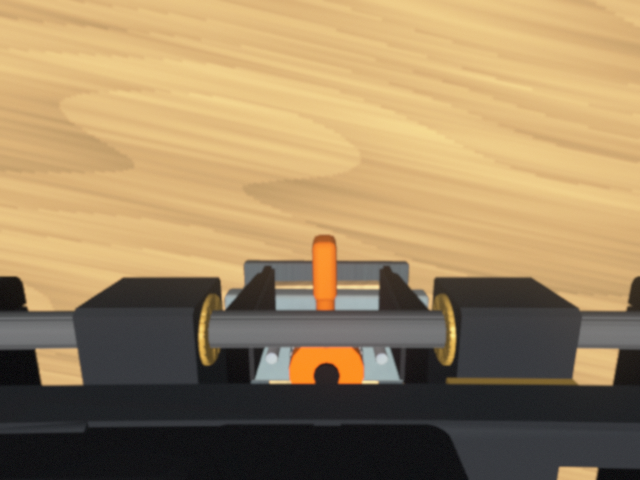

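The lever is centred between the fingers (column 325, hub 327) and the pins at (271,358) and (381,358) are symmetric about it. So q is about 0 and the clamp yaw about 0.21. Next I go down and grip.

Emit:
{"api": "move_arm", "payload": {"moves": [40, -0.003, 0, 0.03, 0, 40, -0.003, 0, 0.06, 0, 40, -0.003, 0, 0.08, 0, 40, -0.003, 0, 0.082, 0, 40, -0.003, 0, 0.082, 0]}}

```text
clock: 3.6
eef_pos: [0.4669, 0.0013, 0.1032]
tcp_rot: [-0.0, -0.106, 0.994, 0.0]
force: [0.2, 0.3, 0.4]
width: 0.402
grasp_force: 0.0
```

```bash
python3 - <<'E'
from h import *
st()
E
```

```text
t 3.6 tcp [0.4669 0.0013 0.1032] yaw x -2.929 F [0.2 0.3 0.4] j6 -1.9 w 0.402
```

Emit:
{"api": "move_arm", "payload": {"moves": [0, 0, 0, 0, 0, 0, 0, 0, 0, 0, 0, 0, 0, 0, 0, 0, 0, 0, 0, 0, 0, 0, 0, 0, 0]}}

```text
clock: 4.02
eef_pos: [0.4674, 0.0016, 0.1039]
tcp_rot: [0.001, -0.106, 0.994, 0.001]
force: [-1.4, 2.6, 4.2]
width: 0.148
grasp_force: 29.9
```

```bash
python3 - <<'E'
from h import *
st()
# arc table: tool starts at yaw0 (tool x points away from axis), axis at tool (-rho,0). turn a about tool z
for rho in (.08,.083):
  for a in (.1,.2,.3,.4,.5,.6,.7,.8): print(rho,a,"dx",round(-rho+rho*np.cos(a),4),"dy",round(rho*np.sin(a),4))
snap("wrist"); print([at("wrist",d["position"],.122).round(4) for d in r.mark_of("wrist","clamp_axis")])
snap("scene"); print([at("scene",d["position"],.122).round(4) for d in r.mark_of("scene","clamp_axis")])
E
```

```text
t 4.02 tcp [0.4674 0.0016 0.1039] yaw x -2.929 F [-1.4  2.6  4.2] j6 -1.9 w 0.148
0.08 0.1 dx -0.0004 dy 0.008
0.08 0.2 dx -0.0016 dy 0.0159
0.08 0.3 dx -0.0036 dy 0.0236
0.08 0.4 dx -0.0063 dy 0.0312
0.08 0.5 dx -0.0098 dy 0.0384
0.08 0.6 dx -0.014 dy 0.0452
0.08 0.7 dx -0.0188 dy 0.0515
0.08 0.8 dx -0.0243 dy 0.0574
0.083 0.1 dx -0.0004 dy 0.0083
0.083 0.2 dx -0.0017 dy 0.0165
0.083 0.3 dx -0.0037 dy 0.0245
0.083 0.4 dx -0.0066 dy 0.0323
0.083 0.5 dx -0.0102 dy 0.0398
0.083 0.6 dx -0.0145 dy 0.0469
0.083 0.7 dx -0.0195 dy 0.0535
0.083 0.8 dx -0.0252 dy 0.0595
[]
[array([0.5413, 0.0165, 0.122 ])]
```

Emit:
{"api": "move_arm", "payload": {"moves": [0, -0.0001, 0.0048, 0, 0.06, 0, -0.0006, 0.0096, 0, 0.12, 0, -0.0013, 0.0143, 0, 0.18, 0, -0.0023, 0.019, 0, 0.24, 0, -0.0036, 0.0236, 0, 0.3]}}

```text
clock: 4.63
eef_pos: [0.4658, 0.0239, 0.104]
tcp_rot: [0.001, 0.045, 0.999, -0.002]
force: [-3.1, -3.9, 6.0]
width: 0.147
grasp_force: 30.0
```

```bash
cat >> h.py <<'E'
def ft():
    s,M=st(); print("F tool",(M.T@s["force"]).round(2),"T tool",(M.T@s["ft_torque"]).round(3))
E
python3 - <<'E'
from h import *
ft()
E
```

```text
t 4.63 tcp [0.4658 0.0239 0.104 ] yaw x 3.053 F [-3.1 -3.9  6. ] j6 -1.54 w 0.147
F tool [ 2.75 -4.15 -5.99] T tool [ 0.559  0.355 -0.479]
```

Emit:
{"api": "move_arm", "payload": {"moves": [0, -0.0001, 0.0048, 0, 0.06, 0, -0.0006, 0.0096, 0, 0.12, 0, -0.0013, 0.0143, 0, 0.18, 0, -0.0023, 0.019, 0, 0.24, 0, -0.0036, 0.0236, 0, 0.3]}}

```text
clock: 5.05
eef_pos: [0.4711, 0.0469, 0.1039]
tcp_rot: [0.0, 0.193, 0.981, -0.002]
force: [-4.5, -4.9, 7.5]
width: 0.144
grasp_force: 29.9
```

```bash
python3 - <<'E'
from h import *
ft()
E
```

```text
t 5.05 tcp [0.4711 0.0469 0.1039] yaw x 2.752 F [-4.5 -4.9  7.5] j6 -1.19 w 0.144
F tool [ 2.32 -6.23 -7.48] T tool [ 0.989  0.343 -0.35 ]
```

Emit:
{"api": "move_arm", "payload": {"moves": [0, -0.0001, 0.0032, 0, 0.04, 0, -0.0003, 0.0064, 0, 0.08, 0, -0.0006, 0.0096, 0, 0.12, 0, -0.0006, 0.0096, 0, 0.12]}}

```text
clock: 5.38
eef_pos: [0.4752, 0.0556, 0.1039]
tcp_rot: [0.0, 0.251, 0.968, -0.002]
force: [-6.1, -5.3, 8.4]
width: 0.147
grasp_force: 29.9
```

```bash
python3 - <<'E'
from h import *
ft()
E
```

```text
t 5.38 tcp [0.4752 0.0556 0.1039] yaw x 2.633 F [-6.1 -5.3  8.4] j6 -1.05 w 0.147
F tool [ 2.72 -7.68 -8.41] T tool [ 1.108  0.239 -0.049]
```

Emit:
{"api": "move_arm", "payload": {"moves": [0, 0, -0.0024, 0, -0.03, 0, 0, -0.0024, -0.004, -0.03, 0, 0, -0.0024, -0.008, -0.03, 0, 0, -0.0024, -0.01, -0.03, 0, 0, -0.0024, -0.01, -0.03]}}

```text
clock: 5.8
eef_pos: [0.4741, 0.0538, 0.1121]
tcp_rot: [0.001, 0.237, 0.971, -0.001]
force: [3.4, -5.0, -7.3]
width: 0.147
grasp_force: 30.0
```

```bash
python3 - <<'E'
from h import *
ft()
E
```

```text
t 5.8 tcp [0.4741 0.0538 0.1121] yaw x 2.663 F [ 3.4 -5.  -7.3] j6 -1.09 w 0.147
F tool [-5.35 -2.85  7.32] T tool [ 0.333 -1.076  0.176]
```

Emit:
{"api": "move_arm", "payload": {"moves": [0, -0.0006, -0.0094, 0, -0.118, 0, -0.0022, -0.0187, 0, -0.236, 0, -0.005, -0.0277, 0, -0.354, 0, -0.0087, -0.0364, 0, -0.472, 0, -0.0135, -0.0445, 0, -0.59]}}

```text
clock: 6.22
eef_pos: [0.466, 0.0091, 0.1119]
tcp_rot: [0.001, -0.059, 0.998, 0.001]
force: [6.0, 1.9, -6.9]
width: 0.142
grasp_force: 30.0
```

Emit:
{"api": "move_arm", "payload": {"moves": [0, -0.0006, -0.0094, 0, -0.118, 0, -0.0022, -0.0187, 0, -0.236, 0, -0.005, -0.0277, 0, -0.354, 0, -0.0087, -0.0364, 0, -0.472, 0, -0.0135, -0.0445, 0, -0.59]}}

```text
clock: 6.63
eef_pos: [0.4841, -0.0319, 0.1115]
tcp_rot: [0.001, -0.346, 0.938, 0.002]
force: [5.0, 8.6, -7.5]
width: 0.145
grasp_force: 30.0
```

```bash
python3 - <<'E'
from h import *
ft()
E
```

```text
t 6.63 tcp [ 0.4841 -0.0319  0.1115] yaw x -2.434 F [ 5.   8.6 -7.5] j6 -2.46 w 0.145
F tool [-9.36  3.27  7.5 ] T tool [-0.548 -1.554 -0.241]
```

Emit:
{"api": "move_arm", "payload": {"moves": [0, -0.0015, 0, 0.003, 0, 0, -0.0015, 0, 0.006, 0, 0, -0.0015, 0, 0.009, 0, 0, -0.0015, 0, 0.01, 0, 0, -0.0015, 0, 0.01, 0]}}

```text
clock: 7.05
eef_pos: [0.4848, -0.0322, 0.104]
tcp_rot: [-0.001, -0.344, 0.939, 0.001]
force: [-5.7, 2.2, 5.9]
width: 0.146
grasp_force: 30.1
```

```bash
python3 - <<'E'
from h import *
ft()
E
```

```text
t 7.05 tcp [ 0.4848 -0.0322  0.104 ] yaw x -2.438 F [-5.7  2.2  5.9] j6 -2.45 w 0.146
F tool [ 2.89  5.38 -5.87] T tool [-1.09   0.183 -0.526]
```

Emit:
{"api": "move_arm", "payload": {"moves": [0, -0.0001, 0.0048, 0, 0.06, 0, -0.0006, 0.0096, 0, 0.12, 0, -0.0013, 0.0143, 0, 0.18, 0, -0.0023, 0.019, 0, 0.24, 0, -0.0036, 0.0236, 0, 0.3]}}

```text
clock: 7.47
eef_pos: [0.4726, -0.0134, 0.104]
tcp_rot: [-0.0, -0.199, 0.98, -0.002]
force: [-2.9, -3.1, 5.0]
width: 0.15
grasp_force: 30.4
```

```bash
python3 - <<'E'
from h import *
ft()
E
```

```text
t 7.47 tcp [ 0.4726 -0.0134  0.104 ] yaw x -2.741 F [-2.9 -3.1  5. ] j6 -2.11 w 0.15
F tool [ 3.91 -1.72 -4.95] T tool [ 0.098  0.687 -0.695]
```

Emit:
{"api": "move_arm", "payload": {"moves": [0, -0.0001, 0.004, 0, 0.05, 0, -0.0004, 0.008, 0, 0.1, 0, -0.0009, 0.012, 0, 0.15, 0, -0.0016, 0.0159, 0, 0.2]}}

```text
clock: 7.8
eef_pos: [0.4676, 0.0014, 0.1041]
tcp_rot: [-0.0, -0.101, 0.995, -0.002]
force: [-4.6, -6.0, 6.2]
width: 0.148
grasp_force: 30.3
```

```bash
python3 - <<'E'
from h import *
ft()
E
```

```text
t 7.8 tcp [0.4676 0.0014 0.1041] yaw x -2.94 F [-4.6 -6.   6.2] j6 -1.88 w 0.148
F tool [ 5.72 -4.99 -6.17] T tool [ 0.551  0.842 -0.602]
```

Emit:
{"api": "move_arm", "payload": {"moves": [0, -0.0001, 0.004, 0, 0.05, 0, -0.0004, 0.008, 0, 0.1]}}

```text
clock: 7.97
eef_pos: [0.4663, 0.0091, 0.104]
tcp_rot: [-0.001, -0.051, 0.999, -0.002]
force: [-6.1, -6.6, 6.3]
width: 0.146
grasp_force: 30.2
```

```bash
python3 - <<'E'
from h import *
ft()
E
```

```text
t 7.97 tcp [0.4663 0.0091 0.104 ] yaw x -3.04 F [-6.1 -6.6  6.3] j6 -1.76 w 0.146
F tool [ 6.74 -6.01 -6.27] T tool [ 0.819  0.929 -0.581]
```

Emit:
{"api": "move_arm", "payload": {"moves": [0, -0.0001, 0.004, 0, 0.05, 0, -0.0004, 0.008, 0, 0.1]}}

```text
clock: 8.13
eef_pos: [0.4657, 0.0169, 0.104]
tcp_rot: [-0.001, -0.001, 1.0, -0.003]
force: [-6.6, -9.0, 6.8]
width: 0.15
grasp_force: 30.2
```

```bash
python3 - <<'E'
from h import *
ft()
E
```

```text
t 8.13 tcp [0.4657 0.0169 0.104 ] yaw x -3.14 F [-6.6 -9.   6.8] j6 -1.65 w 0.15
F tool [ 6.67 -9.03 -6.7 ] T tool [ 1.164  1.002 -0.589]
```

Torque about the screw rose from 0.83 N·m free to about 1.3 N·m, roughly 1.5 times, so the plate is gripped. I'm relaxing the wind-up, letting go and rising.

Emit:
{"api": "move_arm", "payload": {"moves": [0, 0, -0.0016, 0, -0.02, 0, 0, -0.0016, 0, -0.02, 40, 0, -0.0016, 0, -0.02, 40, 0, -0.0016, 0, -0.02, 40, 0, -0.0016, 0, -0.02]}}

```text
clock: 8.55
eef_pos: [0.4666, 0.0172, 0.1032]
tcp_rot: [0.001, -0.011, 1.0, 0.0]
force: [-0.5, 0.2, -1.2]
width: 0.295
grasp_force: 0.0
```

Emit:
{"api": "move_arm", "payload": {"moves": [40, 0, 0, 0, 0, 40, 0, 0, -0.02, 0, 40, 0, 0, -0.05, 0, 40, 0, 0, -0.085, 0, 40, 0, 0, -0.12, 0]}}

```text
clock: 8.97
eef_pos: [0.4656, 0.0174, 0.2232]
tcp_rot: [-0.001, -0.011, 1.0, 0.0]
force: [0.8, -0.6, -0.9]
width: 0.399
grasp_force: 0.0
```

Emit:
{"api": "move_arm", "payload": {"moves": [40, 0.03, 0, -0.02, 0, 40, 0.06, 0, -0.02, 0, 40, 0.08, 0, -0.02, 0, 40, 0.08, 0, -0.02, 0, 40, 0.08, 0, -0.02, 0]}}

```text
clock: 9.38
eef_pos: [0.3861, 0.0156, 0.2429]
tcp_rot: [0.001, -0.011, 1.0, 0.0]
force: [0.5, -0.0, -0.2]
width: 0.4
grasp_force: 0.0
```

```bash
python3 - <<'E'
from h import *
ft()
snap("scene","s2");snap("top","t2")
for c in("scene","top"):
    for n,z in(("lever_grip",.122),("giraffe",.012)):
        print(c,n,[(round(d["p"],2),at(c,d["position"],z).round(4)) for d in r.mark_of(c,n)[:2]])
a=cv2.imread("pics/scene0.png")[180:340,270:430];b=cv2.imread("pics/s2.png")[180:340,270:430]
cv2.imwrite("pics/cmp.png",cv2.resize(np.hstack([a,b]),(800,400),interpolation=cv2.INTER_CUBIC))
E
```

```text
t 9.38 tcp [0.3861 0.0156 0.2429] yaw x -3.12 F [ 0.5 -0.  -0.2] j6 -1.69 w 0.4
F tool [-0.51 -0.03  0.23] T tool [-0.084  0.047 -0.014]
scene lever_grip [(0.82, array([0.4633, 0.01  , 0.122 ]))]
scene giraffe [(0.89, array([0.6051, 0.0288, 0.012 ]))]
top lever_grip [(0.67, array([0.4618, 0.0081, 0.122 ]))]
top giraffe [(0.64, array([0.6096, 0.0284, 0.012 ]))]
```

View pics/cmp.png

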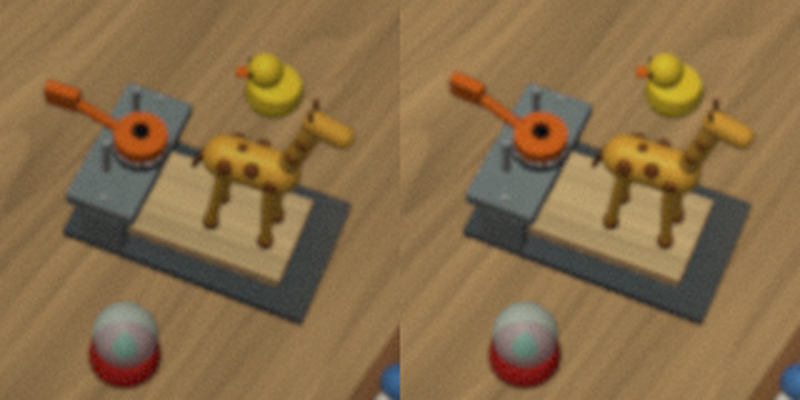

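The before and after crops match: the giraffe, duck and globe are in place, and the lever is down near its starting angle. At this same angle the first stroke took 0.81 N·m and this one took 1.31, so the grip is real and I'm handing in.

```bash
python3 -c "
from bench import r
print(r.job_done())"
```

```text
the job is handed in; nothing more can be done
None
```

I clamped the giraffe's plate at an estimated 40–50 N, judged from turning torque about 1.5–1.6 times the free value. It took one lift and swing-back; the lever is seated and released, nothing looks shifted in the pictures, and the job was handed in after about 9.5 s with no verdict returned.

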